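# Hone the clamped chef's knife with the hand sharpener

## Robot

A 6-joint arm with a two-finger parallel gripper is mounted at the origin on a cart in front of the work surface, level with it; the furniture and walls round the work are solid. World frame = base frame: x ahead of the robot, y to its left, z up, the work surface at z = 0. Lengths are in m, angles in rad, forces in N, time in s.
With the tool pointing down it reaches from about 0.35 to 0.975 m from the base axis. Payload 4.9 kg.
Tool frame: the origin (TCP) lies at the very end of the fingers, on their centre line; the grasp point (between the pads) lies 19 mm behind it; z points along the fingers, y is the line along which they close (so a half turn about z gives the same grasp; the last joint's range is limited). The gripper opens to 85 mm and grips with 20 to 120 N. Pads are 22 mm wide; open, the fingers measure 114 mm over their backs; the gripper's body (76 mm by 85 mm) begins 54 mm behind the grasp point. The pads swing forward as they close: fully open they stand 13 mm farther back than shut.
Start: joints at [1.052, 0.053, 1.613, -0, 1.476, -0.119], TCP at [0.243, 0.576, 0.231] pointing down, gripper open.
Joint ranges: [-3.01, 3.01], [-1.01, 2.22], [0.06, 2.58], [-1.02, 4.17], [0.09, 2.62], [-3.14, 3.14]. Speed limits (rad/s): [2.57, 2.57, 3.14, 3.14, 3.14, 3.14].

## Interface

Orientations are given as a rotation vector (axis times angle).
In Python, from station import ctrl gives the robot as it stands. The module is installed in compiled form; this text tells all that it offers.
- The arm moves only by the tool jog_arm, never from a script. Its argument "steps" is a list of rows, each an object with "delta_rot": the turn, a rotation vector about the tool's x, y, z in degrees, a list of three; "linear": the shift along the tool's x, y, z in m, a list of three; "grip": the finger opening in m, from 0 to 0.0854. In form: [{"delta_rot": [rx, ry, rz], "linear": [x, y, z], "grip": grip}, ...]. A call has 1 to 10 rows; each row shifts and turns the commanded pose from where the row before left it, along the tool's axes as they then stand; what a row does not reach is not made up. A row lasts 1/10 s, in which the tool goes at most 50 mm and 8.59 degrees, less where a joint would pass 70% of its speed; a pose out of reach is approached as far as the arm can. A call with a gripper value outside its range is refused whole. The fingers move at their own pace and stop on an object; "newtons" is the grip in N (left out, the last holds). Time passes only in rows, so rows that do not move let the fingers close. It gives the time, the measured TCP pose, the force, the opening and the grip force at its end, in the units of the state.
- ctrl.get_obs(): the state, without advancing time (a new reading comes with each control period).
- ctrl.get_image(name): name is "side" or "top" or "wrist"; returns (picture, depth): 480x640x3 uint8, red, green, blue; 480x640 float32, m along the optical axis (not along the pixel's ray), 0 where there is no reading.
- ctrl.camera_info(name): a dict with "camera_matrix" (3x3 intrinsics, pixels), "distortion" ([k1, k2, p1, p2, k3] as OpenCV has them; the pictures are not rectified), "R" (3x3) and "t" (3): a world point X has camera coordinates R X + t; the wrist camera has in their place "T_tool_cam" (4x4, takes a point from camera to tool coordinates, whose origin is the TCP and whose axes are the flange's). Camera axes: x right, y down, z forward; pixel columns grow to the right and rows downward; lengths in m; the calibration is good to about 2 mm. A picture is of the moment at which its call begins: read the wrist's pose just before it. camera_info takes no time and is no camera call.
- ctrl.finish_job(): hands the job in; it is judged then, once.
The state is a dict: "t": time; "q": joint angles; "dq": joint speeds; "effort": joint torques, N m; "tool_pos": TCP position; "tool_rot": TCP orientation; "contact_force": force on the tool from outside, world axes, zero at the start; "wrist_torque": the same for the moment, N m; "opening": finger opening in m; "grip_force": force on a finger pad.
Only numpy, scipy, OpenCV 4.12 (cv2) and the standard library are available. Lean on these libraries where they do the work, as an engineer would, in place of code of your own. Each camera call takes 0.05 s, during which the arm holds its last target. There are 200 camera calls.

## Task

Hone the kitchen knife that is clamped edge-up on the board: take the hand sharpener from the cork trivet, set its slot down over the edge at the heel (beside the knife's handle) and draw it along to about 2 to 3 cm from the tip in one unbroken stroke, following the curve of the edge without ever coming off it, with a light, steady pressure of about 6 N and never more than 10 N, so that the sprung rods neither lose the edge nor bottom out. Then stand the sharpener upright on the cork trivet again, keeping the gripper off the knife and its clamp, and leave the mug and the jars where they are.

Things in the scene. Friction and masses are not known exactly. Their poses are not given: they have to be found in the camera images.
- knife_clamp: Dark steel base 124 x 84 x 15 mm, fixed on a 13 mm bamboo board; its vice holds a chef's knife spine-down, edge up. Origin: centre of the underside. x runs along the blade from heel to tip, z up. The upright blade (2.4 mm thick) lies in the plane y = 0 from x = -60 (heel) to +110 mm (tip); handle from x = -60 to -180 mm, its top at least 18 mm below the heel's edge
- vice_top (a point): Middle of the vice jaws' top, fixed to the clamp at x = -12, z = 42 mm. Jaws 76 mm long, 20 mm wide; a T-bar screw stands 30 mm out on the -y side, lower. How the knife sits in them is NOT measured: the blade may be up to 6 mm higher or lower than nominal and also tilted, tip up or down, by up to 0.07 rad about this point: feel for the edge. Knife and clamp do not give way
- nominal_heel (a point): Nominal place of the edge at the heel, fixed to the clamp at x = -60, z = 76 mm (the real edge differs, see vice_top). Axes as the clamp's. At s mm along the blade from the heel the edge lies below the heel's level by 34 mm x ((s - 25) / 145) squared, 0 for s under 25: 1 mm at s = 50, 4.9 at 80, 11.7 at 110, 21.4 at 140, 34 at 170 (tip)
- sharpener_center (a point): Centre, 37 mm above the feet, of the loose upright hand sharpener: grey block, orange band, black grip ribs; 0.16 kg, 48 mm long (x), 34 wide (y), 74 tall (z). Its upper part, 40 to 74 mm above the feet, is the grip: 30 mm wide, taken from above across y. Below, two cheeks leave a 14 mm wide slot along x, open below and at its ends, for the blade (either way round)
- hone_rods: Two crossed white ceramic rods in the sharpener's slot, an upturned V (45 degrees each side) that rides on the edge. Origin: their crossing, on the sharpener's axis, 14 mm above its feet when unloaded; axes as the sharpener's. The edge seats 4 mm below this point. They yield upward on a spring, 3 N per mm without preload, and bottom out after 5 mm. Proper honing pressure: 3 to 10 N
- trivet: Round cork trivet, 208 mm across, 14 mm thick, lying fixed on a burner coil of the stove; origin at the centre of its underside. (Overhead a range hood hangs 0.63 m above the stove top, from 0.58 m in front of the robot base backward: keep wrist and forearm clear of it by travelling low and drawn back)
- mug: Cream tea mug, 94 mm tall, loose bystander; origin at its underside
- honey_jar: Honey jar with a grey lid, 71 mm across, 110 mm tall, loose bystander; origin at its underside
- spice_jar: Spice jar with a green cap, 46 mm across, 106 mm tall, loose bystander; origin at its underside

How it is judged:
By the outcome, as a careful person would: the job done as asked, in the order asked, and still so for the second after the job is handed in, with the robot touching nothing.
It also fails if it takes over 72 s, if anything falls off the work surface, if the arm or the gripper's body presses on something with over 40 N, if the wrist force passes 120 N, or if a joint passes its speed limit or range.

## Working session

There is one attempt and no reset: what is moved stays moved. The work goes in short steps, Python scripts to look and compute and a tool call to move; the robot and the scene stay as the last step left them, time stands still between calls to the robot, and variables do not carry over. Pictures are saved under pics/ and viewed, at most 10 in all, crops included, and the job is handed in when it is done.

Besides the shell and the picture viewer there is one more tool, called as name([rows], argument=value, ...), one row to a line, values as JSON. jog_arm: Moves the arm, as the interface text tells. Its arguments: {"type":"object","properties":{"steps":{"type":"array"},"newtons":{"type":"number"}},"required":["steps"]}

```bash
mkdir -p pics; cat > h.py <<'E'
import numpy as np, cv2
from station import ctrl
from scipy.spatial.transform import Rotation as Ro
E
python3 - <<'E'
from h import *
print(ctrl.get_obs())
for n in ("top","side"):
    im,d=ctrl.get_image(n); cv2.imwrite(f"pics/{n}0.png",im[:,:,::-1]); np.savez(f"{n}0.npz",im=im,d=d)
    print(n,ctrl.camera_info(n))
print(ctrl.camera_info("wrist"))
E
```

```text
{'t': 0.0, 'q': array([ 1.05199563e+00,  5.33510571e-02,  1.61426376e+00, -2.15307875e-06,
        1.47596246e+00, -1.18995926e-01]), 'dq': array([ 0.0007345 , -0.0019716 , -0.00184385, -0.00070578, -0.00042112,
       -0.00064422]), 'effort': array([-3.79379399e-04, -3.93690491e+01, -3.70174956e+01, -6.42017562e-05,
        7.05795974e-03, -7.86614976e-06]), 'tool_pos': array([0.24297246, 0.5751871 , 0.23008466]), 'tool_rot': array([-6.23713809e-01, -3.07842173e+00,  2.96073202e-03]), 'contact_force': array([-0.29545719,  0.06080843,  0.41107365]), 'wrist_torque': array([-0.02519434,  0.00908263,  0.0313527 ]), 'grip_force': 0.0, 'opening': 0.0853347261636687}
top {'camera_matrix': array([[435.42034634,   0.        , 317.27117929],
       [  0.        , 435.42034634, 246.24553416],
       [  0.        ,   0.        ,   1.        ]]), 'distortion': array([0.00383978, 0.        , 0.        , 0.        , 0.        ]), 'R': array([[ 0.02820664, -0.99695144, -0.07274753],
       [-0.98745442, -0.01647858, -0.1570421 ],
       [ 0.15536457,  0.0762645 , -0.98490892]]), 't': array([-0.0580
[... 417 characters left out ...]
571, -0.8900727 , -0.40427848]]), 't': array([0.57125652, 0.18614634, 0.70911789])}
{'camera_matrix': array([[350.365656  ,   0.        , 316.15734313],
       [  0.        , 350.365656  , 240.60499758],
       [  0.        ,   0.        ,   1.        ]]), 'distortion': array([-0.00414763,  0.        ,  0.        ,  0.        ,  0.        ]), 'T_tool_cam': array([[-5.37379814e-04, -9.61781898e-01, -2.73816165e-01,
         6.94191451e-02],
       [ 9.99999821e-01, -4.45238304e-04, -3.98652786e-04,
         4.17325160e-04],
       [ 2.61503589e-04, -2.73816330e-01,  9.61781965e-01,
        -1.42234309e-01],
       [ 0.00000000e+00,  0.00000000e+00,  0.00000000e+00,
         1.00000000e+00]])}
```

View pics/top0.png

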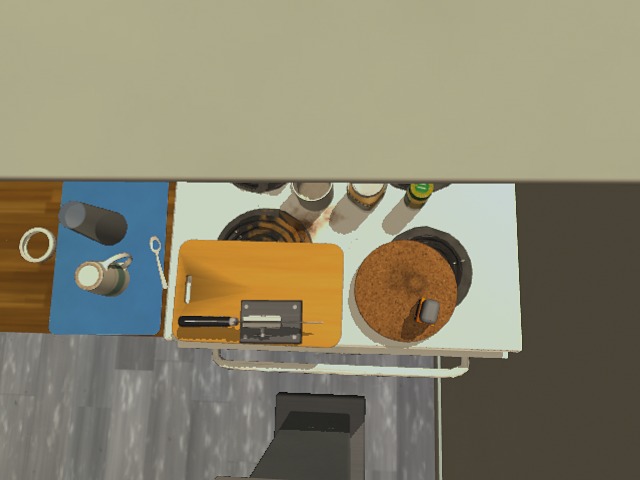

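View pics/side0.png

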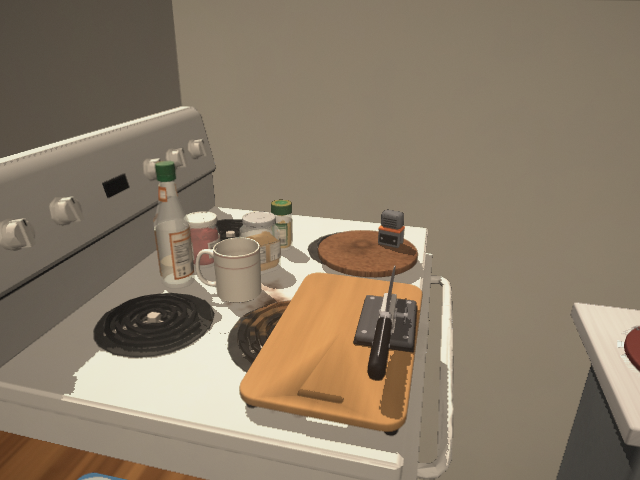

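The top view shows the knife with its handle at (205,322) and its tip near (322,322), so the blade runs along -y. The clamp is at (271,322), the trivet at (406,290) and the sharpener at (429,311). In the side view the sharpener stands upright at (391,230) and the blade goes away from the handle at (380,345).

```bash
cat >> h.py <<'E'
def cloud(im,d,n,T=None):
    c=ctrl.camera_info(n);K=c["camera_matrix"]
    u,v=np.meshgrid(np.arange(640.),np.arange(480.))
    p=cv2.undistortPoints(np.stack([u.ravel(),v.ravel()],1)[:,None],K,c["distortion"])[:,0]
    X=np.c_[p,np.ones(len(p))]*d.reshape(-1,1)
    if T is None: X=(X-c["t"])@c["R"]
    else: X=X@T[:3,:3].T+T[:3,3]
    return X.reshape(480,640,3)
def rect(P): 
    (c,s,a)=cv2.minAreaRect((P[:,:2]*1000).astype(np.float32)); return np.round(c,1),np.round(s,1),round(a,2)
E
python3 - <<'E'
from h import *
for n in ("top","side"):
    z=np.load(n+"0.npz");im=z["im"];d=z["d"];X=cloud(im,d,n);hsv=cv2.cvtColor(im,cv2.COLOR_RGB2HSV)
    x,y,zz=X[...,0],X[...,1],X[...,2]; ok=d>0
    if n=="top": w={"tri":(350,235,465,345),"sh":(410,285,450,330),"kn":(172,285,340,345)}
    else: w={"tri":(310,225,425,280),"sh":(370,200,410,252),"kn":(340,260,430,380)}
    def sub(k):
        a,b,c,e=w[k]; m=np.zeros((480,640),bool); m[b:e,a:c]=1; return m&ok
    H,S,V=hsv[...,0],hsv[...,1],hsv[...,2]
    m=sub("tri"); zt=np.median(zz[m&(H<15)&(S>100)]); 
    P=X[m&(np.abs(zz-zt)<.006)&(S>80)]; print(n,"trivet z",zt,"circle",cv2.minEnclosingCircle((P[:,:2]*1000).astype(np.float32)))
    m=sub("sh"); P=X[m&(zz>zt+.03)&(zz<zt+.1)]; print(" sh z",np.percentile(P[:,2],[5,50,95,100]),rect(P[P[:,2]>zt+.068]),len(P))
    P=P[P[:,2]>zt+.068];print(P.min(0),P.max(0))
    m=sub("kn"); P=X[m]; 
    h=np.histogram(P[:,2],np.arange(0,.12,.004)); print(list(zip(np.round(h[1],3),h[0])))
    dk=m&(V<110)&(S<80)
    print(" base",rect(X[dk&(np.abs(zz-.0)<.04)&(zz<.035)&(y<.13)]))
E
```

```text
top trivet z 0.03008119466626554 circle ((542.0703735351562, -224.96514892578125), 104.17963409423828)
 sh z [0.06788017 0.1014236  0.10552865 0.10834995] (array([ 498.4, -261.9]), array([27.8, 44. ]), 74.73) 499
[ 0.47526452 -0.27806307  0.09813292] [ 0.52118381 -0.2450657   0.10834995]
[(np.float64(0.0), np.int64(81)), (np.float64(0.004), np.int64(0)), (np.float64(0.008), np.int64(0)), (np.float64(0.012), np.int64(2)), (np.float64(0.016), np.int64(9)), (np.float64(0.02), np.int64(16)), (np.float64(0.024), np.int64(1484)), (np.float64(0.028), np.int64(4609)), (np.float64(0.032), np.int64(369)), (np.float64(0.036), np.int64(31)), (np.float64(0.04), np.int64(1028)), (np.float64(0.044), np.int64(898)), (np.float64(0.048), np.int64(80)), (np.float64(0.052), np.int64(9)), (np.float64(0.056), np.int64(41)), (np.float64(0.06), np.int64(38)), (np.float64(0.064), np.int64(14)), (np.float64(0.068), np.int64(224)), (np.float64(0.072), np.int64(88)), (np.float64(0.076), np.int64(21)), (np.float64(0.08), np.int64(92)), (np.float64(0.084), np.int64(292)), (np.float64(0.088), np.int64(223)), (np.f
[... 922 characters left out ...]
t64(900)), (np.float64(0.044), np.int64(699)), (np.float64(0.048), np.int64(29)), (np.float64(0.052), np.int64(26)), (np.float64(0.056), np.int64(60)), (np.float64(0.06), np.int64(54)), (np.float64(0.064), np.int64(46)), (np.float64(0.068), np.int64(244)), (np.float64(0.072), np.int64(75)), (np.float64(0.076), np.int64(104)), (np.float64(0.08), np.int64(171)), (np.float64(0.084), np.int64(481)), (np.float64(0.088), np.int64(270)), (np.float64(0.092), np.int64(20)), (np.float64(0.096), np.int64(17)), (np.float64(0.1), np.int64(15)), (np.float64(0.104), np.int64(16)), (np.float64(0.108), np.int64(16)), (np.float64(0.112), np.int64(0))]
 base (array([472.7, -63.6]), array([ 85. , 354.9]), 1.21)
```

```bash
python3 - <<'E'
from h import *
for n,w in (("top",(232,290,312,350)),("side",(350,285,425,355))):
    z=np.load(n+"0.npz");im=z["im"];d=z["d"];X=cloud(im,d,n);hsv=cv2.cvtColor(im,cv2.COLOR_RGB2HSV)
    zz=X[...,2];a,b,c,e=w;m=np.zeros((480,640),bool);m[b:e,a:c]=1
    P=X[m&(d>0)&(zz>.039)&(zz<.049)&(hsv[...,1]<90)];print(n,np.median(P[:,2]),rect(P))
    # vice jaws
    P=X[m&(d>0)&(zz>.066)&(zz<.076)];print(" jaws",np.median(P[:,2]),rect(P))
    # board
    # blade/edge & handle
    a,b,c,e=(172,285,340,345) if n=="top" else (340,240,430,390)
    m=np.zeros((480,640),bool);m[b:e,a:c]=1
    P=X[m&(d>0)&(zz>.079)&(hsv[...,1]<90)]
    for y0 in np.arange(.24,-.12,-.02):
        Q=P[np.abs(P[:,1]-y0)<.01]
        if len(Q): print(round(y0,3),len(Q),np.round(np.median(Q,0),4),np.round(Q[:,2].max(),4))
E
```

```text
top 0.04388936597241709 (array([470.3,  48.4]), array([ 82.6, 123.3]), 1.69)
 jaws 0.07099865942237954 (array([467.9,  65.6]), array([21.4, 87.5]), 1.63)
0.22 51 [0.4667 0.2162 0.0847] 0.0887
0.2 89 [0.4672 0.1995 0.0865] 0.0913
0.18 89 [0.4676 0.1795 0.0877] 0.0919
0.16 89 [0.4683 0.1601 0.0881] 0.0918
0.14 99 [0.4689 0.1392 0.088 ] 0.0915
0.12 81 [0.4693 0.1208 0.089 ] 0.0926
0.1 28 [0.4699 0.1067 0.09  ] 0.1088
0.08 18 [0.4692 0.0817 0.1087] 0.1109
0.06 10 [0.4696 0.0598 0.1095] 0.1104
0.04 11 [0.4701 0.0402 0.1065] 0.1096
0.02 11 [0.4706 0.02   0.1046] 0.1084
0.0 11 [ 0.4712 -0.0006  0.0987] 0.1045
-0.02 9 [ 0.4717 -0.0209  0.0941] 0.0967
-0.04 11 [ 0.4721 -0.0392  0.0882] 0.0918
-0.06 6 [ 0.4725 -0.0551  0.0809] 0.0836
side 0.043862636313417885 (array([470.3,  50.8]), array([ 84.1, 123.4]), 1.16)
 jaws 0.07099503489773168 (array([469.2,  92.6]), array([ 22.1, 185.8]), 1.12)
0.22 153 [0.4666 0.2196 0.084 ] 0.0872
0.2 170 [0.4668 0.2006 0.0859] 0.0893
0.18 145 [0.4672 0.1798 0.0875] 0.0898
0.16 123 [0.4676 0.1603 0.088 ] 0.0903
0.14 128 [0.4675 0.141  0.0883] 0.0901
0.12 101 [0.4684 0.1198 0.0889] 0.0914
0.1 40 [0.4688 0.1066 0.0988] 0.1111
0.08 17 [0.4689 0.0778 0.0983] 0.1102
0.06 18 [0.4693 0.0589 0.0985] 0.1095
0.04 15 [0.4697 0.0407 0.0987] 0.1086
0.02 13 [0.4702 0.0199 0.096 ] 0.1057
0.0 10 [ 0.4707 -0.0027  0.0925] 0.1008
-0.02 7 [ 0.4712 -0.0253  0.0889] 0.0954
-0.04 2 [ 0.4718 -0.0347  0.0847] 0.0882
```

jog_arm([
  {"linear":[-0.0187,-0.0223,0],"delta_rot":[0,0,0],"grip":0.085},
  {"linear":[-0.0187,-0.0223,0],"delta_rot":[0,0,0],"grip":0.085},
  {"linear":[-0.0187,-0.0223,0],"delta_rot":[0,0,0],"grip":0.085},
  {"linear":[-0.0187,-0.0223,0],"delta_rot":[0,0,0],"grip":0.085},
  {"linear":[-0.0187,-0.0223,0],"delta_rot":[0,0,0],"grip":0.085},
  {"linear":[-0.0187,-0.0223,0],"delta_rot":[0,0,0],"grip":0.085},
  {"linear":[-0.0187,-0.0223,0],"delta_rot":[0,0,0],"grip":0.085},
  {"linear":[-0.0187,-0.0223,0],"delta_rot":[0,0,0],"grip":0.085},
  {"linear":[-0.0187,-0.0223,0],"delta_rot":[0,0,0],"grip":0.085},
  {"linear":[-0.0187,-0.0223,0],"delta_rot":[0,0,0],"grip":0.085},
])

```text
t: 1.1
tool_pos: [0.3286, 0.2962, 0.2308]
tool_rot: [-0.623, -3.079, 0.001]
contact_force: [0.1, -0.1, -0.3]
opening: 0.0852
grip_force: 0.0
```

jog_arm([
  {"linear":[-0.0187,-0.0223,0],"delta_rot":[0,0,0],"grip":0.085},
  {"linear":[-0.0187,-0.0223,0],"delta_rot":[0,0,0],"grip":0.085},
  {"linear":[-0.0187,-0.0223,0],"delta_rot":[0,0,0],"grip":0.085},
  {"linear":[-0.0187,-0.0223,0],"delta_rot":[0,0,0],"grip":0.085},
  {"linear":[-0.0187,-0.0223,0],"delta_rot":[0,0,0],"grip":0.085},
  {"linear":[-0.0187,-0.0223,0],"delta_rot":[0,0,0],"grip":0.085},
  {"linear":[-0.0187,-0.0223,0],"delta_rot":[0,0,0],"grip":0.085},
  {"linear":[-0.0187,-0.0223,0],"delta_rot":[0,0,0],"grip":0.085},
  {"linear":[-0.0187,-0.0223,0],"delta_rot":[0,0,0],"grip":0.085},
  {"linear":[-0.0187,-0.0223,0],"delta_rot":[0,0,0],"grip":0.085},
])

```text
t: 2.1
tool_pos: [0.4141, 0.0181, 0.2309]
tool_rot: [-0.624, -3.079, -0.0]
contact_force: [0.7, -0.1, 0.6]
opening: 0.0849
grip_force: 0.0
```

jog_arm([
  {"linear":[-0.0187,-0.0223,0],"delta_rot":[0,0,0],"grip":0.085},
  {"linear":[-0.0187,-0.0223,0],"delta_rot":[0,0,0],"grip":0.085},
  {"linear":[-0.0187,-0.0223,0],"delta_rot":[0,0,0],"grip":0.085},
  {"linear":[-0.0187,-0.0223,0],"delta_rot":[0,0,0],"grip":0.085},
  {"linear":[-0.0187,-0.0223,0],"delta_rot":[0,0,0],"grip":0.085},
  {"linear":[-0.0187,-0.0223,0],"delta_rot":[0,0,0],"grip":0.085},
  {"linear":[-0.0187,-0.0223,0],"delta_rot":[0,0,0],"grip":0.085},
  {"linear":[-0.0187,-0.0223,0],"delta_rot":[0,0,0],"grip":0.085},
  {"linear":[-0.0187,-0.0223,0],"delta_rot":[0,0,0],"grip":0.085},
  {"linear":[-0.0187,-0.0223,0],"delta_rot":[0,0,0],"grip":0.085},
])

```text
t: 3.1
tool_pos: [0.4995, -0.2599, 0.2306]
tool_rot: [-0.624, -3.078, -0.001]
contact_force: [0.1, 1.2, 0.5]
opening: 0.0849
grip_force: 0.0
```

jog_arm([
  {"linear":[0,0,0],"delta_rot":[0,0,8.4],"grip":0.085},
  {"linear":[0,0,0],"delta_rot":[0,0,8.4],"grip":0.085},
  {"linear":[0,0,0],"delta_rot":[0,0,8.4],"grip":0.085},
  {"linear":[0,0,0],"delta_rot":[0,0,8.4],"grip":0.085},
  {"linear":[0,0,0],"delta_rot":[0,0,8.4],"grip":0.085},
  {"linear":[0,0,0],"delta_rot":[0,0,8.4],"grip":0.085},
  {"linear":[0,0,0],"delta_rot":[0,0,8.4],"grip":0.085},
  {"linear":[0,0,0],"delta_rot":[0,0,8.4],"grip":0.085},
  {"linear":[0,0,0],"delta_rot":[0,0,8.4],"grip":0.085},
  {"linear":[0,0,0],"delta_rot":[0,0,8.4],"grip":0.085},
])

```text
t: 4.1
tool_pos: [0.4993, -0.2587, 0.2306]
tool_rot: [-2.529, -1.862, 0.001]
contact_force: [-0.3, 0.1, -0.4]
opening: 0.0847
grip_force: 0.0
```

jog_arm([
  {"linear":[0,0,0],"delta_rot":[0,0,8.4],"grip":0.085},
  {"linear":[0,0,0],"delta_rot":[0,0,8.4],"grip":0.085},
  {"linear":[0,0,0],"delta_rot":[0,0,8.4],"grip":0.085},
  {"linear":[0,0,0],"delta_rot":[0,0,8.4],"grip":0.085},
  {"linear":[0,0,0],"delta_rot":[0,0,8.4],"grip":0.085},
  {"linear":[0,0,0],"delta_rot":[0,0,8.4],"grip":0.085},
  {"linear":[0,0,0],"delta_rot":[0,0,8.4],"grip":0.085},
  {"linear":[0,0,0],"delta_rot":[0,0,8.4],"grip":0.085},
  {"linear":[0,0,0],"delta_rot":[0,0,8.4],"grip":0.085},
  {"linear":[0,0,0],"delta_rot":[0,0,8.4],"grip":0.085},
])

```text
t: 5.1
tool_pos: [0.4993, -0.2587, 0.2306]
tool_rot: [-3.126, 0.308, 0.002]
contact_force: [-0.5, 0.0, -0.4]
opening: 0.0851
grip_force: 0.0
```

```bash
cat >> h.py <<'E'
def tool(o):
    T=np.eye(4);T[:3,:3]=Ro.from_rotvec(o["tool_rot"]).as_matrix();T[:3,3]=o["tool_pos"];return T
def wrist(f):
    o=ctrl.get_obs();im,d=ctrl.get_image("wrist");cv2.imwrite(f"pics/{f}.png",im[:,:,::-1])
    T=tool(o);return o,T,im,d,cloud(im,d,"wrist",T@ctrl.camera_info("wrist")["T_tool_cam"])
E
python3 - <<'E'
from h import *
o,T,im,d,X=wrist("w1");print(o["t"],o["q"],np.round(T,4),o["contact_force"])
z=X[...,2];m=(d>0)&(np.hypot(X[...,0]-.4985,X[...,1]+.261)<.06)
zt=np.median(z[m&(z<.04)]);print("zt",zt)
for a,b in((.06,.08),(.065,.085)):
    P=X[m&(z>zt+a)&(z<zt+b)];print(rect(P),np.median(P[:,2]),len(P))
E
```

```text
5.1 [-6.10355857e-01 -9.51147401e-02  1.75960569e+00  2.39516233e-05
  1.47825161e+00  1.15686779e+00] [[ 9.808e-01 -1.952e-01 -9.000e-04  4.993e-01]
 [-1.952e-01 -9.808e-01  7.000e-04 -2.587e-01]
 [-1.000e-03 -5.000e-04 -1.000e+00  2.306e-01]
 [ 0.000e+00  0.000e+00  0.000e+00  1.000e+00]] [-0.47413029  0.01912501 -0.38147991]
zt 0.029576497300485255
(array([ 499.6, -261.8]), array([31.2, 46. ]), 75.98) 0.1021827552362552 1923
(array([ 499.6, -261.7]), array([29.8, 46. ]), 76.26) 0.102298904663056 1846
```

View pics/w1.png

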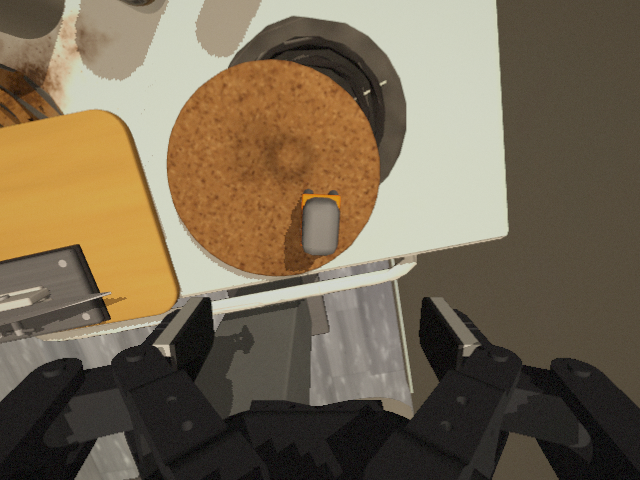

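The sharpener sits at (321,225), with its long axis almost along the tool's x. I'll turn 2.7° more and descend.

jog_arm([
  {"linear":[0.0007,0.0027,0.015],"delta_rot":[0,0,2.7],"grip":0.085},
  {"linear":[0,0,0.016],"delta_rot":[0,0,0],"grip":0.085},
  {"linear":[0,0,0.016],"delta_rot":[0,0,0],"grip":0.085},
  {"linear":[0,0,0.016],"delta_rot":[0,0,0],"grip":0.085},
  {"linear":[0,0,0.016],"delta_rot":[0,0,0],"grip":0.085},
  {"linear":[0,0,0.016],"delta_rot":[0,0,0],"grip":0.085},
  {"linear":[0,0,0.016],"delta_rot":[0,0,0],"grip":0.085},
  {"linear":[0,0,0.016],"delta_rot":[0,0,0],"grip":0.085},
  {"linear":[0,0,0.016],"delta_rot":[0,0,0],"grip":0.085},
  {"linear":[0,0,0.0155],"delta_rot":[0,0,0],"grip":0.085},
])

```text
t: 6.15
tool_pos: [0.4998, -0.2617, 0.0714]
tool_rot: [-3.119, 0.372, 0.0]
contact_force: [0.4, 0.0, -0.5]
opening: 0.0848
grip_force: 0.0
```

jog_arm([
  {"linear":[0,0,0],"delta_rot":[0,0,0],"grip":0.02},
  {"linear":[0,0,0],"delta_rot":[0,0,0],"grip":0.02},
  {"linear":[0,0,0],"delta_rot":[0,0,0],"grip":0.02},
  {"linear":[0,0,0],"delta_rot":[0,0,0],"grip":0.02},
  {"linear":[0,0,0],"delta_rot":[0,0,0],"grip":0.02},
  {"linear":[0,0,0],"delta_rot":[0,0,0],"grip":0.02},
  {"linear":[0,0,0],"delta_rot":[0,0,0],"grip":0.02},
  {"linear":[0,0,0],"delta_rot":[0,0,0],"grip":0.02},
  {"linear":[0,0,0],"delta_rot":[0,0,0],"grip":0.02},
  {"linear":[0,0,0],"delta_rot":[0,0,0],"grip":0.02},
], newtons=60)

```text
t: 7.15
tool_pos: [0.5007, -0.2623, 0.0742]
tool_rot: [3.118, -0.372, 0.004]
contact_force: [0.4, 0.3, 6.7]
opening: 0.0286
grip_force: 60.5
```

jog_arm([
  {"linear":[0,0,-0.004],"delta_rot":[0,0,0],"grip":0.02},
  {"linear":[0,0,-0.012],"delta_rot":[0,0,0],"grip":0.02},
  {"linear":[0,0,-0.018],"delta_rot":[0,0,0],"grip":0.02},
  {"linear":[0,0,-0.018],"delta_rot":[0,0,0],"grip":0.02},
  {"linear":[0,0,-0.018],"delta_rot":[0,0,0],"grip":0.02},
  {"linear":[0,0,-0.018],"delta_rot":[0,0,0],"grip":0.02},
  {"linear":[0,0,-0.018],"delta_rot":[0,0,0],"grip":0.02},
  {"linear":[0,0,-0.018],"delta_rot":[0,0,0],"grip":0.02},
  {"linear":[0,0,0],"delta_rot":[0,0,0],"grip":0.02},
  {"linear":[0,0,0],"delta_rot":[0,0,0],"grip":0.02},
])

```text
t: 8.15
tool_pos: [0.4996, -0.2616, 0.1967]
tool_rot: [-3.119, 0.372, 0.0]
contact_force: [-1.1, -0.2, -1.5]
opening: 0.0289
grip_force: 59.8
```

```bash
python3 - <<'E'
from h import *
o,T,im,d,X=wrist("w2");print(o["t"],o["contact_force"],o["tool_pos"],np.round(T[:3,:3],3))
for n in ("top","side"):
    a,b=ctrl.get_image(n);np.savez(n+"1.npz",im=a,d=b);cv2.imwrite(f"pics/{n}1.png",a[:,:,::-1])
a=cv2.imread("pics/w2.png");b=cv2.imread("pics/side1.png")[90:290,300:500]
cv2.imwrite("pics/c2.png",np.hstack([cv2.resize(a,(400,300)),cv2.resize(b,(300,300),interpolation=2)]))
E
```

```text
8.15 [-1.10736741 -0.22151701 -1.52521702] [ 0.49961227 -0.26156044  0.19667613] [[ 0.972 -0.235 -0.   ]
 [-0.235 -0.972  0.   ]
 [-0.    -0.    -1.   ]]
```

View pics/c2.png

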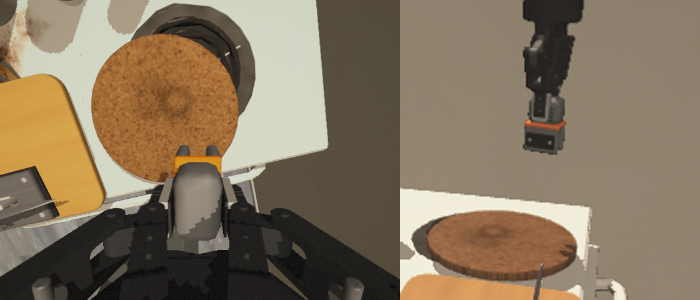

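The sharpener is held upright; in the crop the orange band is at (545,123) and the feet are clear of the trivet. I'll measure where it sits in the tool frame.

```bash
python3 - <<'E'
from h import *
T=tool(ctrl.get_obs())
z=np.load("side1.npz");im=z["im"];d=z["d"];X=cloud(im,d,"side");Y=(X-T[:3,3])@T[:3,:3]
m=(d>0)&(np.abs(Y[...,0])<.035)&(np.abs(Y[...,1])<.03)&(Y[...,2]>-.01)&(Y[...,2]<.06)
P=Y[m]*1000
for a in range(-8,56,4):
    Q=P[(P[:,2]>=a)&(P[:,2]<a+4)]
    if len(Q): print(a,len(Q),np.round(Q.min(0),1),np.round(Q.max(0),1))
z=np.load("top1.npz");im=z["im"];d=z["d"];X=cloud(im,d,"top");Y=(X-T[:3,3])@T[:3,:3]
hsv=cv2.cvtColor(im,cv2.COLOR_RGB2HSV)
for n,mm in(("side",m),):
    zz=np.load(n+"1.npz");h=cv2.cvtColor(zz["im"],cv2.COLOR_RGB2HSV);X=cloud(zz["im"],zz["d"],n);Y=(X-T[:3,3])@T[:3,:3]
    o=m&(h[...,0]<15)&(h[...,1]>150);print("orange",o.sum(),np.round(Y[o].min(0)*1000,1),np.round(Y[o].max(0)*1000,1))
print(np.round(T[:3,3],4))
E
```

```text
-8 48 [-24.4 -25.1  -8. ] [21.   6.6 -4.1]
-4 28 [-24.6 -21.7  -3.8] [16.5  3.2 -0.6]
0 61 [-24.8 -19.6   0.1] [19.7 16.4  4. ]
4 57 [-26.  -20.2   4.1] [23.3 15.1  7.9]
8 46 [-25.4 -19.5   8.1] [21.6 11.6 12. ]
12 53 [-25.4 -20.4  12. ] [21.1 12.8 16. ]
16 52 [-26.1 -20.8  16.1] [21.6 12.3 19.9]
20 50 [-25.5 -19.6  20.1] [20.4 13.5 23.9]
24 56 [-25.6 -20.6  24.1] [20.8 13.3 28. ]
28 53 [-25.5 -19.6  28. ] [20.  13.  31.9]
32 50 [-25.5 -19.4  32. ] [21.8  9.8 36. ]
36 46 [-25.2 -20.5  36.1] [21.6 12.1 40. ]
40 28 [-24.1 -16.3  40. ] [19.8  8.3 43.9]
orange 87 [-25.8 -20.2   2.6] [21.6  8.8  9.4]
[ 0.499  -0.2611  0.1951]
```

jog_arm([
  {"linear":[0,0,0],"delta_rot":[0,0,-8],"grip":0.02},
  {"linear":[0,0,0],"delta_rot":[0,0,-8],"grip":0.02},
  {"linear":[0,0,0],"delta_rot":[0,0,-8],"grip":0.02},
  {"linear":[0,0,0],"delta_rot":[0,0,-8],"grip":0.02},
  {"linear":[0,0,0],"delta_rot":[0,0,-8],"grip":0.02},
  {"linear":[0,0,0],"delta_rot":[0,0,-8],"grip":0.02},
  {"linear":[0,0,0],"delta_rot":[0,0,-8],"grip":0.02},
  {"linear":[0,0,0],"delta_rot":[0,0,-8],"grip":0.02},
  {"linear":[0,0,0],"delta_rot":[0,0,-8],"grip":0.02},
  {"linear":[0,0,0],"delta_rot":[0,0,-8],"grip":0.02},
])

```text
t: 9.3
tool_pos: [0.4992, -0.2613, 0.1953]
tool_rot: [-2.622, -1.726, 0.001]
contact_force: [0.3, 0.6, -1.3]
opening: 0.0291
grip_force: 59.8
```

jog_arm([
  {"linear":[0,0,0],"delta_rot":[0,0,-8],"grip":0.02},
  {"linear":[0,0,0],"delta_rot":[0,0,-8],"grip":0.02},
  {"linear":[0,0,0],"delta_rot":[0,0,-8],"grip":0.02},
  {"linear":[0,0,0],"delta_rot":[0,0,-1],"grip":0.02},
  {"linear":[0.026,-0.0016,0],"delta_rot":[0,0,0],"grip":0.02},
  {"linear":[0.026,-0.0016,0],"delta_rot":[0,0,0],"grip":0.02},
  {"linear":[0.026,-0.0016,0],"delta_rot":[0,0,0],"grip":0.02},
  {"linear":[0.026,-0.0016,0],"delta_rot":[0,0,0],"grip":0.02},
  {"linear":[0.026,-0.0016,0],"delta_rot":[0,0,0],"grip":0.02},
  {"linear":[0.026,-0.0016,0],"delta_rot":[0,0,0],"grip":0.02},
])

```text
t: 10.3
tool_pos: [0.4858, -0.1048, 0.196]
tool_rot: [-2.197, -2.244, 0.001]
contact_force: [0.9, -0.3, -2.3]
opening: 0.029
grip_force: 59.7
```

jog_arm([
  {"linear":[0.026,-0.0016,0],"delta_rot":[0,0,0],"grip":0.02},
  {"linear":[0.026,-0.0016,0],"delta_rot":[0,0,0],"grip":0.02},
  {"linear":[0.026,-0.0016,0],"delta_rot":[0,0,0],"grip":0.02},
  {"linear":[0.026,-0.0016,0],"delta_rot":[0,0,0],"grip":0.02},
  {"linear":[0.026,-0.0016,0],"delta_rot":[0,0,0],"grip":0.02},
  {"linear":[0.026,-0.0016,0],"delta_rot":[0,0,0],"grip":0.02},
  {"linear":[0.026,-0.0016,0],"delta_rot":[0,0,0],"grip":0.02},
  {"linear":[0.026,-0.0016,0],"delta_rot":[0,0,0],"grip":0.02},
  {"linear":[0,0,0],"delta_rot":[0,0,0],"grip":0.02},
  {"linear":[0,0,0],"delta_rot":[0,0,0],"grip":0.02},
])

```text
t: 11.3
tool_pos: [0.4682, 0.1019, 0.1962]
tool_rot: [-2.194, -2.248, 0.002]
contact_force: [-0.3, -0.6, -0.8]
opening: 0.0292
grip_force: 59.8
```

```bash
python3 - <<'E'
from h import *
F=[]
for i in range(3):
    o=ctrl.get_obs();print(o["tool_pos"],o["contact_force"])
    im,d=ctrl.get_image(("top","side","wrist")[i]);n=("top","side","wrist")[i];cv2.imwrite(f"pics/{n}3.png",im[:,:,::-1]);np.savez(n+"3.npz",im=im,d=d)
T=tool(o);print(np.round(T,4),o["q"])
z=np.load("side3.npz");im=z["im"];d=z["d"];X=cloud(im,d,"side");Y=(X-T[:3,3])@T[:3,:3]
h=cv2.cvtColor(im,cv2.COLOR_RGB2HSV);m=(d>0)&(np.abs(Y[...,0])<.04)&(np.abs(Y[...,1])<.03)&(Y[...,2]<.05)&(Y[...,2]>-.02)&(h[...,0]<15)&(h[...,1]>150)
print(m.sum(),X[m].min(0),X[m].max(0))
a=cv2.imread("pics/top3.png")[220:360,150:350];b=cv2.imread("pics/side3.png")[160:400,300:480]
cv2.imwrite("pics/c3.png",np.hstack([cv2.resize(a,(500,350),interpolation=2),cv2.resize(b,(263,350),interpolation=2)]))
E
```

```text
[0.46815186 0.10185118 0.19619099] [-0.25666787 -0.5689952  -0.79207671]
[0.46831777 0.10140357 0.19629684] [ 0.04843347 -0.64727044 -0.76057314]
[0.46843843 0.10110058 0.19641407] [ 0.17197908 -0.35866685 -1.58545899]
[[-2.280e-02  9.997e-01 -7.000e-04  4.684e-01]
 [ 9.997e-01  2.280e-02 -4.000e-04  1.011e-01]
 [-4.000e-04 -7.000e-04 -1.000e+00  1.964e-01]
 [ 0.000e+00  0.000e+00  0.000e+00  1.000e+00]] [ 5.73297777e-02 -2.83897221e-01  1.98041051e+00 -3.83231671e-04
  1.44576379e+00  3.45829199e-02]
174 [0.45073837 0.09642357 0.1776922 ] [0.48491669 0.12513328 0.19343495]
```

View pics/c3.png

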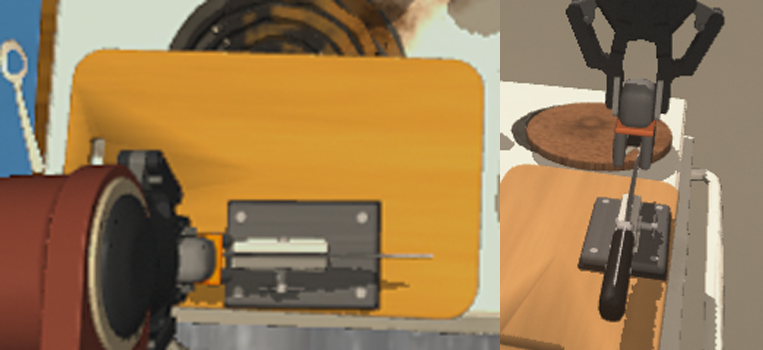

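The sharpener hangs over the heel end in line with the blade, with its orange band just before the jaws. I'll shift 4 mm towards the handle and 1 mm sideways, then descend and feel for the edge.

jog_arm([
  {"linear":[0.004,0.0008,0.006],"delta_rot":[0,0,0],"grip":0.02},
  {"linear":[0,0,0.008],"delta_rot":[0,0,0],"grip":0.02},
  {"linear":[0,0,0.008],"delta_rot":[0,0,0],"grip":0.02},
  {"linear":[0,0,0.008],"delta_rot":[0,0,0],"grip":0.02},
  {"linear":[0,0,0.008],"delta_rot":[0,0,0],"grip":0.02},
  {"linear":[0,0,0.006],"delta_rot":[0,0,0],"grip":0.02},
  {"linear":[0,0,0],"delta_rot":[0,0,0],"grip":0.02},
  {"linear":[0,0,0],"delta_rot":[0,0,0],"grip":0.02},
  {"linear":[0,0,0],"delta_rot":[0,0,0],"grip":0.02},
])

```text
t: 12.35
tool_pos: [0.4696, 0.1057, 0.1533]
tool_rot: [2.194, 2.248, 0.001]
contact_force: [0.7, 0.1, -1.5]
opening: 0.0293
grip_force: 59.8
```

jog_arm([
  {"linear":[0,0,0.001],"delta_rot":[0,0,0],"grip":0.02},
  {"linear":[0,0,0.001],"delta_rot":[0,0,0],"grip":0.02},
  {"linear":[0,0,0],"delta_rot":[0,0,0],"grip":0.02},
])

```text
t: 12.65
tool_pos: [0.4692, 0.1057, 0.1508]
tool_rot: [-2.194, -2.248, -0.0]
contact_force: [0.7, -0.5, -2.3]
opening: 0.029
grip_force: 59.8
```

jog_arm([
  {"linear":[0,0,0.001],"delta_rot":[0,0,0],"grip":0.02},
  {"linear":[0,0,0],"delta_rot":[0,0,0],"grip":0.02},
])

```text
t: 12.85
tool_pos: [0.4691, 0.1057, 0.1496]
tool_rot: [-2.194, -2.248, 0.0]
contact_force: [0.9, -0.9, -2.0]
opening: 0.0293
grip_force: 59.8
```

jog_arm([
  {"linear":[0,0,0.001],"delta_rot":[0,0,0],"grip":0.02},
  {"linear":[0,0,0],"delta_rot":[0,0,0],"grip":0.02},
])

```text
t: 13.05
tool_pos: [0.4691, 0.1057, 0.1486]
tool_rot: [-2.194, -2.248, 0.0]
contact_force: [-0.2, 0.0, -2.0]
opening: 0.0294
grip_force: 59.8
```

jog_arm([
  {"linear":[0,0,0.001],"delta_rot":[0,0,0],"grip":0.02},
  {"linear":[0,0,0.001],"delta_rot":[0,0,0],"grip":0.02},
  {"linear":[0,0,0],"delta_rot":[0,0,0],"grip":0.02},
])

```text
t: 13.35
tool_pos: [0.4691, 0.1057, 0.1466]
tool_rot: [-2.194, -2.248, 0.0]
contact_force: [-0.1, 0.6, -2.0]
opening: 0.0289
grip_force: 59.8
```

jog_arm([
  {"linear":[0,0,0.001],"delta_rot":[0,0,0],"grip":0.02},
  {"linear":[0,0,0],"delta_rot":[0,0,0],"grip":0.02},
])

```text
t: 13.55
tool_pos: [0.4692, 0.1057, 0.1456]
tool_rot: [-2.194, -2.248, 0.0]
contact_force: [-0.6, -0.1, -0.8]
opening: 0.0291
grip_force: 59.8
```

jog_arm([
  {"linear":[0,0,0.001],"delta_rot":[0,0,0],"grip":0.02},
  {"linear":[0,0,0],"delta_rot":[0,0,0],"grip":0.02},
])

```text
t: 13.75
tool_pos: [0.4692, 0.1057, 0.1446]
tool_rot: [-2.194, -2.248, 0.0]
contact_force: [0.1, -0.1, -2.2]
opening: 0.029
grip_force: 59.8
```

jog_arm([
  {"linear":[0,0,0.001],"delta_rot":[0,0,0],"grip":0.02},
  {"linear":[0,0,0],"delta_rot":[0,0,0],"grip":0.02},
])

```text
t: 13.95
tool_pos: [0.4692, 0.1057, 0.1437]
tool_rot: [-2.194, -2.248, 0.0]
contact_force: [0.6, -0.0, -1.1]
opening: 0.0294
grip_force: 59.8
```

jog_arm([
  {"linear":[0,0,0.001],"delta_rot":[0,0,0],"grip":0.02},
  {"linear":[0,0,0],"delta_rot":[0,0,0],"grip":0.02},
])

```text
t: 14.15
tool_pos: [0.4695, 0.1057, 0.143]
tool_rot: [2.194, 2.248, 0.001]
contact_force: [0.4, 0.4, -1.0]
opening: 0.0289
grip_force: 59.8
```

jog_arm([
  {"linear":[0,0,0.001],"delta_rot":[0,0,0],"grip":0.02},
  {"linear":[0,0,0],"delta_rot":[0,0,0],"grip":0.02},
])

```text
t: 14.35
tool_pos: [0.4696, 0.1057, 0.1422]
tool_rot: [2.194, 2.248, 0.001]
contact_force: [-0.4, 1.2, 0.6]
opening: 0.0295
grip_force: 59.9
```

jog_arm([
  {"linear":[0,0,0.001],"delta_rot":[0,0,0],"grip":0.02},
  {"linear":[0,0,0],"delta_rot":[0,0,0],"grip":0.02},
])

```text
t: 14.55
tool_pos: [0.4696, 0.1057, 0.1414]
tool_rot: [2.194, 2.248, 0.001]
contact_force: [-0.1, -0.1, 2.8]
opening: 0.0295
grip_force: 60.1
```

jog_arm([
  {"linear":[0,0,0.0003],"delta_rot":[0,0,0],"grip":0.02},
  {"linear":[0,0,0.0003],"delta_rot":[0,0,0],"grip":0.02},
  {"linear":[-0.001,0,0],"delta_rot":[0,0,0],"grip":0.02},
  {"linear":[-0.002,0,-8e-05],"delta_rot":[0,0,0],"grip":0.02},
  {"linear":[-0.002,0,-8e-05],"delta_rot":[0,0,0],"grip":0.02},
  {"linear":[-0.002,0,-8e-05],"delta_rot":[0,0,0],"grip":0.02},
  {"linear":[-0.002,0,-8e-05],"delta_rot":[0,0,0],"grip":0.02},
  {"linear":[-0.002,0,-8e-05],"delta_rot":[0,0,0],"grip":0.02},
])

```text
t: 15.35
tool_pos: [0.4698, 0.0947, 0.1408]
tool_rot: [2.194, 2.248, 0.001]
contact_force: [0.6, 4.4, 4.3]
opening: 0.0292
grip_force: 60.4
```

jog_arm([
  {"linear":[-0.002,0,-9e-05],"delta_rot":[0,0,0],"grip":0.02},
  {"linear":[-0.002,0,-9e-05],"delta_rot":[0,0,0],"grip":0.02},
  {"linear":[-0.002,0,-9e-05],"delta_rot":[0,0,0],"grip":0.02},
  {"linear":[-0.002,0,-9e-05],"delta_rot":[0,0,0],"grip":0.02},
  {"linear":[-0.002,0,-9e-05],"delta_rot":[0,0,0],"grip":0.02},
  {"linear":[-0.002,0,-8e-05],"delta_rot":[0,0,0],"grip":0.02},
])

```text
t: 15.95
tool_pos: [0.47, 0.0825, 0.1412]
tool_rot: [2.194, 2.248, 0.001]
contact_force: [1.3, 4.9, 3.6]
opening: 0.0287
grip_force: 60.4
```

jog_arm([
  {"linear":[-0.002,0,-3e-05],"delta_rot":[0,0,0],"grip":0.02},
  {"linear":[-0.002,0,-2e-05],"delta_rot":[0,0,0],"grip":0.02},
  {"linear":[-0.002,0,0],"delta_rot":[0,0,0],"grip":0.02},
  {"linear":[-0.002,0,2e-05],"delta_rot":[0,0,0],"grip":0.02},
  {"linear":[-0.002,0,4e-05],"delta_rot":[0,0,0],"grip":0.02},
  {"linear":[-0.002,0,6e-05],"delta_rot":[0,0,0],"grip":0.02},
])

```text
t: 16.55
tool_pos: [0.4703, 0.0706, 0.1411]
tool_rot: [2.194, 2.248, 0.001]
contact_force: [2.7, 3.4, 3.0]
opening: 0.0292
grip_force: 60.4
```

jog_arm([
  {"linear":[-0.002,0.0001,0.00018],"delta_rot":[0,0,0],"grip":0.02},
  {"linear":[-0.002,0.0001,0.00018],"delta_rot":[0,0,0],"grip":0.02},
  {"linear":[-0.002,0.0001,0.00019],"delta_rot":[0,0,0],"grip":0.02},
  {"linear":[-0.002,0.0001,0.00019],"delta_rot":[0,0,0],"grip":0.02},
  {"linear":[-0.002,0.0001,0.0002],"delta_rot":[0,0,0],"grip":0.02},
  {"linear":[-0.002,0.0001,0.0002],"delta_rot":[0,0,0],"grip":0.02},
])

```text
t: 17.15
tool_pos: [0.4709, 0.0587, 0.1399]
tool_rot: [-2.194, -2.248, -0.0]
contact_force: [1.2, 4.6, 4.9]
opening: 0.0295
grip_force: 60.4
```

jog_arm([
  {"linear":[-0.002,0.0001,0.00013],"delta_rot":[0,0,0],"grip":0.02},
  {"linear":[-0.002,0.0001,0.00014],"delta_rot":[0,0,0],"grip":0.02},
  {"linear":[-0.002,0.0001,0.00016],"delta_rot":[0,0,0],"grip":0.02},
  {"linear":[-0.002,0,0.00018],"delta_rot":[0,0,0],"grip":0.02},
  {"linear":[-0.002,0,0.0002],"delta_rot":[0,0,0],"grip":0.02},
  {"linear":[-0.002,0,0.00022],"delta_rot":[0,0,0],"grip":0.02},
])

```text
t: 17.75
tool_pos: [0.4714, 0.0466, 0.1388]
tool_rot: [-2.194, -2.248, 0.0]
contact_force: [-0.3, 3.9, 5.0]
opening: 0.029
grip_force: 60.6
```

jog_arm([
  {"linear":[-0.002,0,0.00017],"delta_rot":[0,0,0],"grip":0.02},
  {"linear":[-0.002,0,0.00018],"delta_rot":[0,0,0],"grip":0.02},
  {"linear":[-0.002,0,0.00019],"delta_rot":[0,0,0],"grip":0.02},
  {"linear":[-0.002,0,0.0002],"delta_rot":[0,0,0],"grip":0.02},
  {"linear":[-0.002,0,0.00022],"delta_rot":[0,0,0],"grip":0.02},
  {"linear":[-0.002,0,0.00024],"delta_rot":[0,0,0],"grip":0.02},
])

```text
t: 18.35
tool_pos: [0.4718, 0.0345, 0.1376]
tool_rot: [-2.194, -2.248, 0.0]
contact_force: [-0.2, 3.6, 3.8]
opening: 0.029
grip_force: 60.5
```

jog_arm([
  {"linear":[-0.002,0,0.00034],"delta_rot":[0,0,0],"grip":0.02},
  {"linear":[-0.002,0,0.00036],"delta_rot":[0,0,0],"grip":0.02},
  {"linear":[-0.002,0,0.00037],"delta_rot":[0,0,0],"grip":0.02},
  {"linear":[-0.002,0,0.00038],"delta_rot":[0,0,0],"grip":0.02},
  {"linear":[-0.002,0,0.00039],"delta_rot":[0,0,0],"grip":0.02},
  {"linear":[-0.002,0,0.0004],"delta_rot":[0,0,0],"grip":0.02},
])

```text
t: 18.95
tool_pos: [0.4722, 0.0226, 0.1354]
tool_rot: [-2.194, -2.248, -0.0]
contact_force: [-0.2, 3.0, 5.1]
opening: 0.0293
grip_force: 60.5
```

jog_arm([
  {"linear":[-0.002,0,0.00031],"delta_rot":[0,0,0],"grip":0.02},
  {"linear":[-0.002,0,0.00033],"delta_rot":[0,0,0],"grip":0.02},
  {"linear":[-0.002,0,0.00035],"delta_rot":[0,0,0],"grip":0.02},
  {"linear":[-0.002,0,0.00036],"delta_rot":[0,0,0],"grip":0.02},
  {"linear":[-0.002,0,0.00038],"delta_rot":[0,0,0],"grip":0.02},
  {"linear":[-0.002,0,0.0004],"delta_rot":[0,0,0],"grip":0.02},
])

```text
t: 19.55
tool_pos: [0.4725, 0.0105, 0.1333]
tool_rot: [2.194, 2.248, 0.0]
contact_force: [-0.1, 3.7, 4.3]
opening: 0.0289
grip_force: 60.5
```

jog_arm([
  {"linear":[-0.002,0,0.00044],"delta_rot":[0,0,0],"grip":0.02},
  {"linear":[-0.002,0,0.00046],"delta_rot":[0,0,0],"grip":0.02},
  {"linear":[-0.002,0,0.00047],"delta_rot":[0,0,0],"grip":0.02},
  {"linear":[-0.002,0,0.00048],"delta_rot":[0,0,0],"grip":0.02},
  {"linear":[-0.002,0,0.0005],"delta_rot":[0,0,0],"grip":0.02},
  {"linear":[-0.002,0,0.00051],"delta_rot":[0,0,0],"grip":0.02},
])

```text
t: 20.15
tool_pos: [0.4729, -0.0014, 0.1305]
tool_rot: [2.194, 2.248, 0.0]
contact_force: [-0.5, 1.9, 3.9]
opening: 0.0291
grip_force: 60.5
```

jog_arm([
  {"linear":[-0.002,0,0.00054],"delta_rot":[0,0,0],"grip":0.02},
  {"linear":[-0.002,0,0.00055],"delta_rot":[0,0,0],"grip":0.02},
  {"linear":[-0.002,0,0.00057],"delta_rot":[0,0,0],"grip":0.02},
  {"linear":[-0.002,0,0.00058],"delta_rot":[0,0,0],"grip":0.02},
  {"linear":[-0.002,0,0.00059],"delta_rot":[0,0,0],"grip":0.02},
  {"linear":[-0.002,0,0.0006],"delta_rot":[0,0,0],"grip":0.02},
])

```text
t: 20.75
tool_pos: [0.4732, -0.0134, 0.127]
tool_rot: [2.194, 2.248, 0.0]
contact_force: [0.0, 2.5, 3.9]
opening: 0.029
grip_force: 60.5
```

jog_arm([
  {"linear":[-0.002,0,0.00061],"delta_rot":[0,0,0],"grip":0.02},
  {"linear":[-0.002,0,0.00063],"delta_rot":[0,0,0],"grip":0.02},
  {"linear":[-0.002,0,0.00064],"delta_rot":[0,0,0],"grip":0.02},
  {"linear":[-0.002,0,0.00065],"delta_rot":[0,0,0],"grip":0.02},
  {"linear":[-0.002,0,0.00067],"delta_rot":[0,0,0],"grip":0.02},
  {"linear":[-0.002,0,0.00068],"delta_rot":[0,0,0],"grip":0.02},
])

```text
t: 21.35
tool_pos: [0.4735, -0.0254, 0.1232]
tool_rot: [2.194, 2.248, 0.001]
contact_force: [0.8, 2.4, 3.4]
opening: 0.0291
grip_force: 60.5
```

jog_arm([
  {"linear":[-0.002,0,0.00073],"delta_rot":[0,0,0],"grip":0.02},
  {"linear":[-0.002,0,0.00074],"delta_rot":[0,0,0],"grip":0.02},
  {"linear":[-0.002,0,0.00075],"delta_rot":[0,0,0],"grip":0.02},
  {"linear":[-0.002,0,0.00075],"delta_rot":[0,0,0],"grip":0.02},
  {"linear":[-0.001,0,0.00036],"delta_rot":[0,0,0],"grip":0.02},
])

```text
t: 21.85
tool_pos: [0.4737, -0.0346, 0.1198]
tool_rot: [2.194, 2.248, -0.0]
contact_force: [0.6, 1.4, 4.2]
opening: 0.029
grip_force: 60.5
```

jog_arm([
  {"linear":[0,0,-0.003],"delta_rot":[0,0,0],"grip":0.02},
  {"linear":[0,0,-0.008],"delta_rot":[0,0,0],"grip":0.02},
  {"linear":[0,0,-0.013],"delta_rot":[0,0,0],"grip":0.02},
  {"linear":[0,0,-0.013],"delta_rot":[0,0,0],"grip":0.02},
  {"linear":[0,0,-0.013],"delta_rot":[0,0,0],"grip":0.02},
  {"linear":[0,0,-0.013],"delta_rot":[0,0,0],"grip":0.02},
  {"linear":[0,0,-0.01],"delta_rot":[0,0,0],"grip":0.02},
  {"linear":[0,0,0],"delta_rot":[0,0,0],"grip":0.02},
])

```text
t: 22.65
tool_pos: [0.4747, -0.0345, 0.1953]
tool_rot: [2.192, 2.246, 0.003]
contact_force: [0.5, 0.7, -1.5]
opening: 0.0291
grip_force: 59.7
```

jog_arm([
  {"linear":[-0.023,0.0046,0],"delta_rot":[0,0,0],"grip":0.02},
  {"linear":[-0.023,0.0046,0],"delta_rot":[0,0,0],"grip":0.02},
  {"linear":[-0.023,0.0046,0],"delta_rot":[0,0,0],"grip":0.02},
  {"linear":[-0.023,0.0046,0],"delta_rot":[0,0,0],"grip":0.02},
  {"linear":[-0.023,0.0046,0],"delta_rot":[0,0,0],"grip":0.02},
  {"linear":[-0.023,0.0046,0],"delta_rot":[0,0,0],"grip":0.02},
  {"linear":[-0.023,0.0046,0],"delta_rot":[0,0,0],"grip":0.02},
  {"linear":[-0.023,0.0046,0],"delta_rot":[0,0,0],"grip":0.02},
  {"linear":[-0.023,0.0046,0],"delta_rot":[0,0,0],"grip":0.02},
  {"linear":[0,0,0],"delta_rot":[0,0,0],"grip":0.02},
])

```text
t: 23.65
tool_pos: [0.5199, -0.2423, 0.1921]
tool_rot: [-2.197, -2.245, 0.001]
contact_force: [-0.6, 0.7, -1.3]
opening: 0.0292
grip_force: 59.7
```

```bash
python3 - <<'E'
from h import *
o=ctrl.get_obs();T=tool(o);im,d=ctrl.get_image("side");print(np.round(T,4),o["contact_force"])
X=cloud(im,d,"side");Y=(X-T[:3,3])@T[:3,:3]
m=(d>0)&(np.abs(Y[...,0])<.035)&(np.abs(Y[...,1])<.03)&(Y[...,2]>-.01)&(Y[...,2]<.06);P=Y[m]*1000
for a in (4,12,20,28,36):
    Q=P[(P[:,2]>=a)&(P[:,2]<a+6)];print(a,len(Q),np.round(Q.min(0),1),np.round(Q.max(0),1))
print("feet",np.percentile(P[:,2],99.5))
cv2.imwrite("pics/s5.png",cv2.resize(im[100:300,300:500,::-1],(400,400)))
E
```

```text
[[-2.180e-02  9.998e-01 -1.000e-03  5.199e-01]
 [ 9.998e-01  2.180e-02 -2.000e-04 -2.423e-01]
 [-2.000e-04 -1.000e-03 -1.000e+00  1.921e-01]
 [ 0.000e+00  0.000e+00  0.000e+00  1.000e+00]] [-0.63958145  0.70687397 -1.29937273]
4 62 [ -9.1 -17.2   4. ] [25.5 16.7 10. ]
12 42 [-12.1 -17.9  12.1] [25.3 17.2 18. ]
20 48 [-16.4 -18.   20.2] [24.8 17.  25.9]
28 55 [-16.8 -18.   28. ] [25.5 17.  33.9]
36 34 [ -7.2 -17.3  36. ] [24.3 16.  41.1]
feet 40.90927140651619
```

View pics/s5.png

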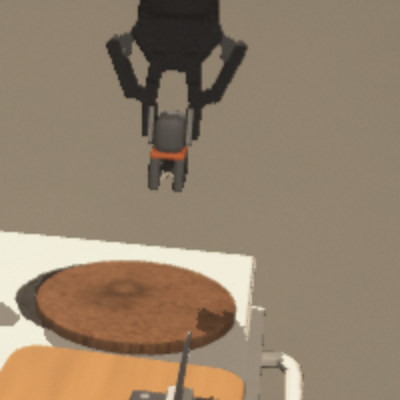

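The sharpener hangs upright and square, with its feet at (168,185) above the trivet. I'll lower it.

jog_arm([
  {"linear":[0,0,0.016],"delta_rot":[0,0,0],"grip":0.02},
  {"linear":[0,0,0.018],"delta_rot":[0,0,0],"grip":0.02},
  {"linear":[0,0,0.018],"delta_rot":[0,0,0],"grip":0.02},
  {"linear":[0,0,0.018],"delta_rot":[0,0,0],"grip":0.02},
  {"linear":[0,0,0.018],"delta_rot":[0,0,0],"grip":0.02},
  {"linear":[0,0,0.015],"delta_rot":[0,0,0],"grip":0.02},
  {"linear":[0,0,0.008],"delta_rot":[0,0,0],"grip":0.02},
  {"linear":[0,0,0],"delta_rot":[0,0,0],"grip":0.02},
  {"linear":[0,0,0],"delta_rot":[0,0,0],"grip":0.02},
])

```text
t: 24.6
tool_pos: [0.5203, -0.2402, 0.0822]
tool_rot: [2.194, 2.248, 0.0]
contact_force: [0.6, 0.1, -0.8]
opening: 0.029
grip_force: 59.7
```

jog_arm([
  {"linear":[0,0,0.001],"delta_rot":[0,0,0],"grip":0.02},
  {"linear":[0,0,0.001],"delta_rot":[0,0,0],"grip":0.02},
  {"linear":[0,0,0.001],"delta_rot":[0,0,0],"grip":0.02},
  {"linear":[0,0,0],"delta_rot":[0,0,0],"grip":0.02},
])

```text
t: 25.0
tool_pos: [0.52, -0.2403, 0.079]
tool_rot: [2.194, 2.248, 0.0]
contact_force: [-0.4, 0.3, -2.0]
opening: 0.0291
grip_force: 59.7
```

jog_arm([
  {"linear":[0,0,0.001],"delta_rot":[0,0,0],"grip":0.02},
  {"linear":[0,0,0.001],"delta_rot":[0,0,0],"grip":0.02},
  {"linear":[0,0,0],"delta_rot":[0,0,0],"grip":0.02},
])

```text
t: 25.3
tool_pos: [0.5198, -0.2401, 0.0766]
tool_rot: [-2.194, -2.248, 0.0]
contact_force: [-0.3, -0.6, -1.6]
opening: 0.029
grip_force: 59.7
```

jog_arm([
  {"linear":[0,0,0.001],"delta_rot":[0,0,0],"grip":0.02},
  {"linear":[0,0,0.001],"delta_rot":[0,0,0],"grip":0.02},
  {"linear":[0,0,0],"delta_rot":[0,0,0],"grip":0.02},
])

```text
t: 25.6
tool_pos: [0.5198, -0.2401, 0.0746]
tool_rot: [-2.194, -2.248, 0.0]
contact_force: [0.0, -0.3, -0.8]
opening: 0.029
grip_force: 59.7
```

jog_arm([
  {"linear":[0,0,0.001],"delta_rot":[0,0,0],"grip":0.02},
  {"linear":[0,0,0],"delta_rot":[0,0,0],"grip":0.02},
  {"linear":[0,0,0],"delta_rot":[0,0,0],"grip":0.02},
])

```text
t: 25.9
tool_pos: [0.5201, -0.2403, 0.0742]
tool_rot: [2.194, 2.248, -0.0]
contact_force: [-1.0, 0.7, 2.2]
opening: 0.0292
grip_force: 60.1
```

jog_arm([
  {"linear":[0,0,0],"delta_rot":[0,0,0],"grip":0.034},
  {"linear":[0,0,0],"delta_rot":[0,0,0],"grip":0.04},
  {"linear":[0,0,0],"delta_rot":[0,0,0],"grip":0.05},
  {"linear":[0,0,0],"delta_rot":[0,0,0],"grip":0.065},
  {"linear":[0,0,0],"delta_rot":[0,0,0],"grip":0.08},
  {"linear":[0,0,0],"delta_rot":[0,0,0],"grip":0.08},
  {"linear":[0,0,0],"delta_rot":[0,0,0],"grip":0.08},
  {"linear":[0,0,0],"delta_rot":[0,0,0],"grip":0.08},
  {"linear":[0,0,0],"delta_rot":[0,0,0],"grip":0.08},
  {"linear":[0,0,0],"delta_rot":[0,0,0],"grip":0.08},
])

```text
t: 26.9
tool_pos: [0.52, -0.2402, 0.0738]
tool_rot: [2.194, 2.248, 0.0]
contact_force: [-0.1, -0.4, -0.5]
opening: 0.0801
grip_force: 0.0
```

jog_arm([
  {"linear":[0,0,-0.005],"delta_rot":[0,0,0],"grip":0.08},
  {"linear":[0,0,-0.015],"delta_rot":[0,0,0],"grip":0.08},
  {"linear":[0,0,-0.018],"delta_rot":[0,0,0],"grip":0.08},
  {"linear":[0,0,-0.018],"delta_rot":[0,0,0],"grip":0.08},
  {"linear":[0,0,-0.018],"delta_rot":[0,0,0],"grip":0.08},
  {"linear":[0,0,-0.018],"delta_rot":[0,0,0],"grip":0.08},
  {"linear":[0,0,-0.018],"delta_rot":[0,0,0],"grip":0.08},
  {"linear":[0,0,-0.01],"delta_rot":[0,0,0],"grip":0.08},
  {"linear":[0,0,0],"delta_rot":[0,0,0],"grip":0.08},
  {"linear":[0,0,0],"delta_rot":[0,0,0],"grip":0.08},
])

```text
t: 27.9
tool_pos: [0.5199, -0.2401, 0.1938]
tool_rot: [2.194, 2.248, 0.0]
contact_force: [0.8, -0.1, -0.2]
opening: 0.0798
grip_force: 0.0
```

```bash
python3 - <<'E'
from h import *
im,d=ctrl.get_image("side");cv2.imwrite("pics/s6.png",im[:,:,::-1]);X=cloud(im,d,"side")
m=(d>0)&(np.hypot(X[...,0]-.52,X[...,1]+.24)<.04)&(X[...,2]>.05)&(X[...,2]<.13);print(X[m].min(0),X[m].max(0),ctrl.get_obs()["tool_pos"])
E
```

```text
[ 0.50193968 -0.26514967  0.05039131] [ 0.53620436 -0.21437994  0.10572313] [ 0.51955841 -0.23990828  0.19303004]
```

View pics/s6.png

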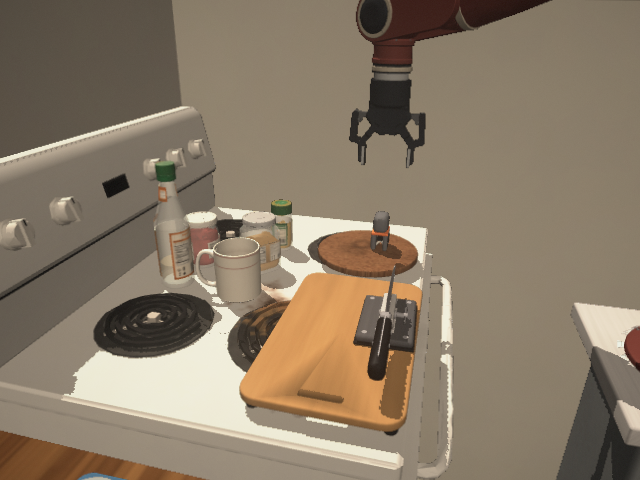

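The sharpener stands upright on the trivet at (381,230), the gripper is clear of it, and the mug and jars have not moved.

```bash
python3 -c "
from station import ctrl
print(ctrl.finish_job())"
```

```text
the job is handed in; nothing more can be done
None
```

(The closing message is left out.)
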